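# Set a printer bed levelling screw and tighten its lock ring

## Task

On the front edge of the printer bed, turn the red levelling knob clockwise until the white line on its top points at the red index tab on its dial. Then turn the black lock ring below the knob clockwise until it is firmly tight by feel, about 0.8 N m (under 0.6 it works loose, over 1.1 it ruins the spring washer), without losing the setting, and let go. Leave the index tab, the blue levelling screw, which is already set and locked, and the things lying around as they are.

Things in the scene. Friction and masses are not known exactly. Their poses are not given: they have to be found in the camera images.
- knob_centre (a point): Middle of the red knurled knob, on its vertical axis: knob 34 mm across, 23 mm tall, this point at mid height (top 11.5 mm above). Axes: z up; -x is the front of the dial (the zero direction of knob and index). The point does not turn with the knob.
- ring_centre (a point): Middle of the black knurled lock ring, on the same vertical axis 26.5 mm below knob_centre: ring 52 mm across, 16 mm tall, its top 7 mm below the knob's underside. Tightens clockwise from above, without limit of turns; its height does not change noticeably. The fingers may straddle the knob to grip it. Fixed point; z up.
- knob (a joint): Angle of the red knob, rad, clockwise from above positive; at 0 its white line points to the front of the dial (-x of knob_centre). Turns from -2.2 to 1.2 against a friction of 0.10 N m and stays where it is left.
- index (a joint): Angle of the red index tab about the knob's axis, same zero and sense as knob: the setting is reached when both are equal, within 0.09 rad. The tab sits stiffly on the dial; do not shift it.
- dial_centre (a point): Centre of the top face of the fixed white dial under the lock ring, 92 mm across, with black ticks, 17 mm below ring_centre on the same axis. Nothing on the dial stands higher than 3 mm (the red tab) outside the ring.
- knob_mark (a point): Point on the white line on the knob's top face, 15 mm from the axis; its x axis lies along the line, pointing to the axis. Turns with the knob.
- index_tab (a point): Top of the red index tab (10 mm long, 6 mm wide), 40.5 mm from the axis on the dial; its x axis points to the axis.
- washer (a joint): Squeeze of the spring washer under the lock ring, m: 0 while loose, 0.00015 at 0.6 N m, 0.00023 at 0.8, 0.00035 at 1.1; below the noise of its reading, so go by torque. The ring first turns lightly (under 0.1 N m) by an unknown 0.5 to 1.6 rad; then torque jumps to 0.25 and rises 0.24 N m per 0.1 rad (at rest it may read 0.1 to 0.4 less). Stays when let go.
- blue_top (a point): Top centre of the blue knob of the second, already set and locked levelling screw, of the same build and sizes, at the other end of the front edge (220 mm away). Leave alone.
- blue_knob (a joint): Angle of the blue knob, rad (starts at 0). Leave alone.
- blue_ring (a joint): Angle of the lock ring of the blue screw, rad (starts at 0). Leave alone.
- bed_frame: Printer bed unit, fixed: black profile frame 360 mm wide (y), 390 mm deep (x), 40 mm high; bare aluminium bed plate, top 50 mm above the bench, its front edge 60 mm behind the origin. Origin on the bench under the middle of the front profile; x to the back of the unit, y to its left. The two levelling screws stand on the front profile 110 mm left and right of the origin.
- oil_can: Small pale can with a yellow band, 60 mm across, about 110 mm tall, loose; origin under its base. Bystander.
- foam_tray: Black foam parts tray 110 x 85 x 35 mm, loose; origin under its base. Bystander.
- hex_key: Steel L-shaped hex key, 100 x 26 mm, 6 mm thick, lying loose on the bed plate; origin at the middle of its long arm. Bystander.

How it is judged (in metres and radians):
On the way, in this order (a step that is already met when the one before it is completed fails the run):
1. the white line of the red knob points at the red index tab, the lock ring still loose (angle between the x axis of knob_mark and the x axis of index_tab, either way round below 0.09 rad and value of joint washer below 3e-05 m), for 0.2 s.
2. the lock ring is tight (turned home against the spring washer with at least about 0.6 N m) (value of joint washer above 0.00012 m), for 0.2 s.
At the end, for the whole second after the job is handed in: White line of the red knob within 0.09 rad (5 degrees) of the red index tab; lock ring tightened to about 0.8 N m (0.6 to 1.1) and staying so, the spring washer still squeezed by 0.07 to 0.48 mm; the robot touching nothing (angle between the x axis of knob_mark and the x axis of index_tab, either way round below 0.09 rad and value of joint washer between 7e-05 and 0.00048 m).
It fails at once if the lock ring is overtightened (well beyond 1.1 N m) (value of joint washer above 0.00048 m).
It fails at once if the red index tab is shifted (by more than 4 mm) (distance of index_tab from where it was at the start of the episode above 0.004 m).
It fails at once if the blue knob or its lock ring is turned (by more than 0.06 rad) ((value of joint blue_knob above 0.06 rad or value of joint blue_knob below -0.06 rad) or (value of joint blue_ring above 0.06 rad or value of joint blue_ring below -0.06 rad)).
It fails at once if a bystander (can, tray, hex key) is moved by more than 15 mm (distance of any of oil_can, foam_tray, hex_key from where it was at the start of the episode above 0.015 m).
It fails at once if the bed unit is struck or pressed with more than 20 N (contact force between the arm and bed_frame above 20 N).
It also fails if it takes over 54 s, if anything falls off the work surface, if the arm or the gripper's body presses on something with over 40 N, if the wrist force passes 120 N, or if a joint passes its speed limit or range.

## Robot

A 6-joint arm with a two-finger parallel gripper is mounted at the origin on the work surface. World frame = base frame: x ahead of the robot, y to its left, z up, the work surface at z = 0. Lengths are in m, angles in degrees, forces in N, time in s.
With the tool pointing down it reaches from about 0.375 to 0.9 m from the base axis. Payload 3.1 kg.
Tool frame: the origin (TCP) lies on the centre line of the jaws, within the pads' length; the fingertips stand 17 mm ahead of it and the grasp point (between the pads) lies 2 mm behind it; z points along the fingers, y is the line along which they close (so a half turn about z gives the same grasp; the last joint's range is limited). The gripper opens to 87 mm and grips with 3 to 60 N. Pads are 19 mm wide; open, the fingers measure 117 mm over their backs; the gripper's body (75 mm by 190 mm) begins 51 mm behind the grasp point.
Start: joints at [-87.176, 30.224, 82.088, -0, 67.689, -10.227], TCP at [0.141, -0.609, 0.24] pointing down, gripper open.
Joint ranges: [-176.69, 176.69], [-43.24, 126.21], [12.49, 139.97], [-82, 262], [0, 151.66], [-163.58, 163.58]. Speed limits (degrees/s): [159.86, 159.86, 180, 180, 180, 180].

## Interface

Orientations are given as a 3x3 rotation matrix whose columns are the frame's x, y, z axes.
In Python, from rig import bot, imaging, finder gives the robot as it stands. The module is installed in compiled form; this text tells all that it offers.
- The arm moves only by the tool play_rows, never from a script. Its argument "motion" is a list that holds one entry, the list of rows, each a list of 6 numbers: the shift along the tool's x, y, z in parts of the range, where 1.0 means 100 cm, then the turn, a rotation vector about the tool's x, y, z in normalised numbers (1 is 360 degrees). In form: [[[dx, dy, dz, wx, wy, wz], ...]]. A call has 1 to 8 rows; each row is the pose to reach, as a shift and turn from the pose commanded when the call began, along the tool's axes at that moment; what a row does not reach only later rows make up. A row lasts 1/12 s, in which the tool goes at most 41.7 mm and 7.16 degrees, less where a joint would pass 70% of its speed; a pose out of reach is approached as far as the arm can. A call with a gripper value outside its range is refused whole. "fingers" is the finger opening in m, from 0 to 0.087, set as the call begins (left out, the last holds). The fingers move at their own pace and stop on an object; the grip force is fixed at half the most. Time passes only in rows, so rows that repeat a pose let the fingers close. It gives the time, the measured TCP pose, the force, the opening and the grip force at its end, in the units of the state.
- bot.read_state(): the state, without advancing time (a new reading comes with each control period).
- imaging.capture(name): name is "scene" or "top" or "wrist"; returns a dict with "frame" (384x512x3 uint8, red, green, blue), "camera_matrix" (3x3 intrinsics, pixels), "R" (3x3) and "t" (3): a world point X has camera coordinates R X + t. Camera axes: x right, y down, z forward; pixel columns grow to the right and rows downward; lengths in m; the calibration is good to about 2 mm. A picture is of the moment at which its call begins. There is no depth.
- bot.hand_in(): hands the job in; it is judged then, once.
Trained networks look in the newest picture that a camera, given by its name, has taken for a name from the list of things; names that differ only in an ending like _2 or _b are one class to them, and where a whole thing is asked for, a point or a joint stands for the part that bears it (a point fixed in the world has none). Each returns a list of dicts, best first, with "confidence" (0 to 1); they miss things now and then, are a little off and sometimes report something else, mostly with a low value. They report only what shows in the picture. A call takes as long as a camera call.
- finder.recognise(camera, name): "at" ([x, y, z] in m, in world coordinates, good to about 4 mm: the middle of the surface that is visible of it).
- finder.outline_of(camera, name): "pixels" (384x512 bool, what is visible of it).
The state is a dict: "time_s": time; "joint_positions": joint angles; "qvel": joint speeds; "tau": joint torques, N m; "position": TCP position; "tcp_rot": TCP orientation; "force": force on the tool from outside, world axes, zero at the start; "moment": the same for the moment, N m; "opening": opening from 0.0 (shut) to 1.0 (fully open); "grasp_force": force on a finger pad.
Only numpy, scipy, OpenCV 4.12 (cv2) and the standard library are available. Lean on these libraries where they do the work, as an engineer would, in place of code of your own. Each camera call takes 0.05 s, during which the arm holds its last target. There are 200 camera calls.

## Working session

There is one attempt and no reset: what is moved stays moved. The work goes in short steps, Python scripts to look and compute and a tool call to move; the robot and the scene stay as the last step left them, time stands still between calls to the robot, and variables do not carry over. Pictures are saved under pics/ and viewed, at most 10 in all, crops included, and the job is handed in when it is done.

Besides the shell and the picture viewer there is one more tool, called after ">>>" by a JSON object that holds its "method" and its "body", one argument or row to a line. play_rows: Moves the arm, as the interface text tells. Its arguments: {"type":"object","properties":{"motion":{"type":"array"},"fingers":{"type":"number"}},"required":["motion"]}

```bash
mkdir -p pics; python3 - <<'E'
from rig import bot, imaging, finder
import cv2, numpy as np
s=bot.read_state(); print({k:np.round(v,3).tolist() for k,v in s.items()})
ims=[]
for c in ["scene","top"]:
    d=imaging.capture(c); ims.append(d["frame"])
    for n in ["knob","index_tab","knob_mark","blue_top","ring_centre","dial_centre","bed_frame","oil_can","foam_tray","hex_key"]:
        r=finder.recognise(c,n)
        print(c,n,[(np.round(x["at"],3).tolist(),round(x["confidence"],2)) for x in r[:2]])
    np.savez(c+".npz",**d)
cv2.imwrite("pics/a.png",cv2.resize(np.vstack(ims),(512*3//4*1,576))[:,:,::-1])
cv2.imwrite("pics/top.png",ims[1][:,:,::-1])
cv2.imwrite("pics/scene.png",ims[0][:,:,::-1])
E
```

```text
{'time_s': 0.0, 'joint_positions': [-87.176, 30.28, 82.155, 0.001, 67.691, -10.228], 'qvel': [-0.065, 0.018, 0.038, -0.094, 0.009, 0.082], 'tau': [0.0, -44.004, -17.659, 0.063, 0.058, -0.0], 'position': [0.141, -0.608, 0.239], 'tcp_rot': [[0.974, 0.226, -0.0], [0.226, -0.974, 0.002], [0.0, -0.002, -1.0]], 'force': [0.205, 0.202, -0.803], 'moment': [0.019, 0.078, -0.002], 'grasp_force': 0.0, 'opening': 0.997}
scene knob [([0.539, -0.117, 0.115], 0.56)]
scene index_tab [([0.765, -0.03, 0.048], 0.64)]
scene knob_mark [([0.547, -0.123, 0.112], 0.43)]
scene blue_top [([0.541, 0.098, 0.113], 0.66), ([0.55, -0.129, 0.058], 0.34)]
scene ring_centre [([0.554, -0.125, 0.059], 0.66)]
scene dial_centre [([0.55, -0.128, 0.06], 0.86), ([0.543, -0.118, 0.115], 0.5)]
scene bed_frame [([0.764, -0.031, 0.049], 0.57)]
scene oil_can [([0.496, -0.444, 0.085], 0.59)]
scene foam_tray [([0.478, 0.489, 0.024], 0.88)]
scene hex_key [([0.546, 0.098, 0.112], 0.58)]
top knob [([0.534, -0.118, 0.11], 0.54), ([0.475, -0.431, 0.111], 0.17)]
top index_tab [([0.739, 0.001, 0.048], 0.56), ([0.534, 0.1, 0.109], 0.43)]
top knob_mark [([0.536, -0.117, 0.112], 0.65), ([0.78, -0.055, 0.058], 0.18)]
top blue_top [([0.474, -0.426, 0.111], 0.49), ([0.533, 0.1, 0.112], 0.46)]
top ring_centre [([0.54, -0.115, 0.059], 0.68)]
top dial_centre [([0.54, -0.118, 0.057], 0.97)]
top bed_frame [([0.739, -0.004, 0.051], 0.75)]
top oil_can [([0.474, -0.427, 0.111], 0.59)]
top foam_tray [([0.476, 0.494, 0.029], 0.96)]
top hex_key []
```

View pics/scene.png

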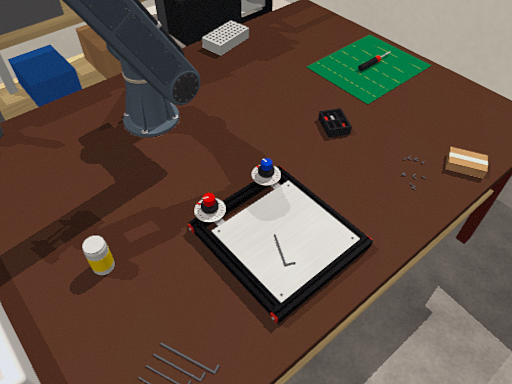

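View pics/top.png

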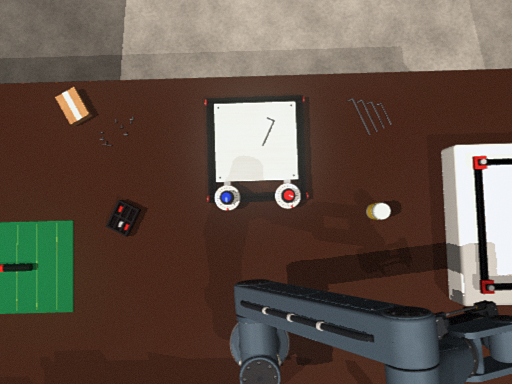

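```bash
cat > h.py <<'E'
from rig import bot, imaging, finder
import cv2, numpy as np
def go(p,yaw=None):
    s=bot.read_state(); R=np.array(s["tcp_rot"]); d=R.T@(np.array(p)-s["position"])
    print("shift",np.round(d,4), "yaw(x-axis)",np.degrees(np.arctan2(R[1,0],R[0,0])).round(2),"rv",np.round(np.degrees(cv2.Rodrigues(R)[0].ravel()),1))
    return d
def proj(c,X): 
    x=c["R"]@np.asarray(X,float)+c["t"]; u=c["camera_matrix"]@x; return u[:2]/u[2]
def plane(c,uv,z):
    uv=np.atleast_2d(uv); r=np.linalg.solve(c["camera_matrix"],np.c_[uv,np.ones(len(uv))].T); R=c["R"]; o=-R.T@c["t"]; d=(R.T@r).T
    return o+d*((z-o[2])/d[:,2])[:,None]
def rs():
    s=bot.read_state(); print(s["time_s"],"p",np.round(s["position"],4),"F",np.round(s["force"],2),"M",np.round(s["moment"],3),"op",round(s["opening"]*0.087,4),"g",np.round(s["grasp_force"],1),"q",np.round(s["joint_positions"],1),"tau6",np.round(s["tau"][5],3)); return s
E
python3 - <<'E'
from h import *
s=rs(); c=imaging.capture("wrist"); R=np.array(s["tcp_rot"])
o=-c["R"].T@c["t"]; print("cam in tool",R.T@(o-s["position"]),"\n",(c["R"]@R).round(3),c["camera_matrix"])
go([0.535,-0.118,0.24])
E
```

```text
1.1 p [ 0.1412 -0.6088  0.2396] F [-0.5  -0.4   0.39] M [ 0.054 -0.03   0.015] op 0.0872 g 0.0 q [-87.2  30.2  82.1   0.   67.7 -10.2] tau6 -0.0
cam in tool [ 0.07855852 -0.00076611 -0.14510827] 
 [[ 0.001  1.    -0.   ]
 [-0.959  0.001 -0.285]
 [-0.285  0.     0.959]] [[336.25930811   0.         252.54987702]
 [  0.         336.25930811 190.60206931]
 [  0.           0.           1.        ]]
shift [ 4.945e-01 -3.892e-01 -4.000e-04] yaw(x-axis) 13.05 rv [-178.8  -20.5    0. ]
```

>>> {"method": "play_rows", "body": {
  "motion": [
    [[0.495,-0.389,0,0,0,0],[0.495,-0.389,0,0,0,0],[0.495,-0.389,0,0,0,0],[0.495,-0.389,0,0,0,0],[0.495,-0.389,0,0,0,0],[0.495,-0.389,0,0,0,0],[0.495,-0.389,0,0,0,0],[0.495,-0.389,0,0,0,0]]
  ]
}}

```text
time_s: 1.82
position: [0.3509, -0.3474, 0.2398]
tcp_rot: [[0.974, 0.225, 0.0], [0.225, -0.974, -0.001], [0.0, 0.001, -1.0]]
force: [0.9, -0.7, 1.1]
opening: 1.002
grasp_force: 0.0
```

```bash
python3 - <<'E'
from h import *
rs();go([0.535,-0.118,0.24])
E
```

```text
1.8167 p [ 0.3509 -0.3474  0.2398] F [ 0.88 -0.74  1.13] M [-0.025 -0.016 -0.026] op 0.0872 g 0.0 q [-57.7  20.1 100.6   0.   59.3  19.3] tau6 -0.66
shift [ 2.310e-01 -1.821e-01 -2.000e-04] yaw(x-axis) 13.02 rv [178.8  20.4   0. ]
```

>>> {"method": "play_rows", "body": {
  "motion": [
    [[0.231,-0.181,0,0,0,0],[0.231,-0.181,0,0,0,0],[0.231,-0.181,0,0,0,0],[0.231,-0.181,0,0,0,0],[0.231,-0.181,0,0,0,0],[0.231,-0.181,0,0,0,0],[0.231,-0.181,0,0,0,0],[0.231,-0.181,0,0,0,0]]
  ]
}}

```text
time_s: 2.48
position: [0.5381, -0.1151, 0.24]
tcp_rot: [[0.973, 0.232, 0.004], [0.232, -0.973, 0.002], [0.004, -0.001, -1.0]]
force: [-0.8, -0.3, -0.3]
opening: 0.997
grasp_force: 0.0
```

```bash
python3 - <<'E'
from h import *
rs();go([0.535,-0.118,0.24])
c=imaging.capture("wrist"); np.savez("w1.npz",**c)
for n in ["knob","index_tab","knob_mark","ring_centre","dial_centre"]:
    r=finder.recognise("wrist",n)
    print(n,[(np.round(x["at"],4).tolist(),round(x["confidence"],2),proj(c,x["at"]).round(0)) for x in r[:2]])
im=c["frame"]; cv2.imwrite("pics/w1.png",cv2.resize(im[80:300,120:400],None,fx=2.7,fy=2.7,interpolation=cv2.INTER_CUBIC)[:,:,::-1])
E
```

```text
2.4833 p [ 0.5381 -0.1151  0.24  ] F [-0.81 -0.33 -0.31] M [-0.001 -0.026  0.009] op 0.0868 g 0.0 q [-23.8  24.4  93.    0.2  62.4  52.7] tau6 0.349
shift [-0.0037  0.0021 -0.    ] yaw(x-axis) 13.42 rv [-178.7  -21.    -0.4]
knob [([0.5373, -0.1176, 0.1109], 0.7, array([256., 190.]))]
index_tab [([0.4998, -0.1348, 0.0626], 0.53, array([263., 215.]))]
knob_mark [([0.5393, -0.1117, 0.1116], 0.93, array([250., 186.]))]
ring_centre [([0.5484, -0.1134, 0.0506], 0.94, array([254., 162.]))]
dial_centre [([0.5499, -0.1132, 0.057], 0.64, array([254., 162.]))]
```

View pics/w1.png

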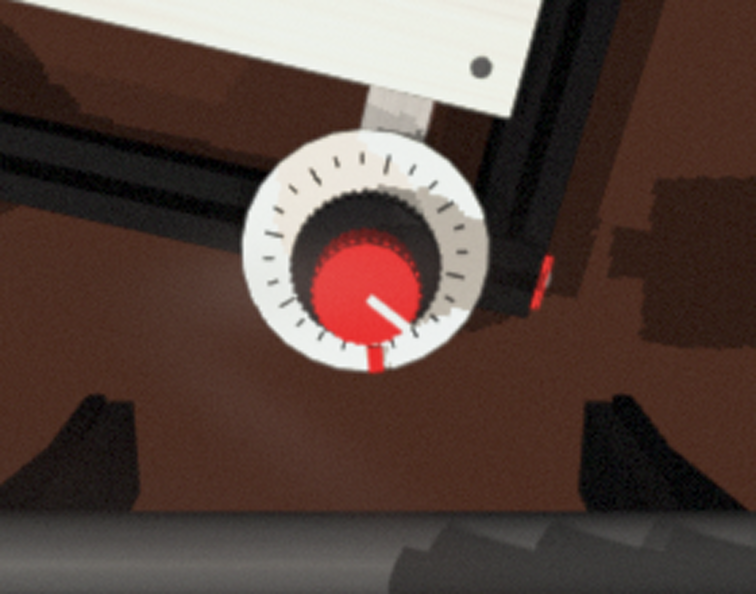

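```bash
cat >> h.py <<'E'
def measure(c,zt=0.112,zd=0.057,seed=(0.537,-0.117),verbose=1):
    im=c["frame"].astype(int); r,g,b=im[...,0],im[...,1],im[...,2]
    H,W=r.shape; v,u=np.mgrid[:H,:W]; uv=np.c_[u.ravel(),v.ravel()]
    P=plane(c,uv,zd)[:,:2].reshape(H,W,2); Q=plane(c,uv,zt)[:,:2].reshape(H,W,2)
    red=(r>110)&(g<0.45*r)&(b<0.45*r)
    gray=c["frame"].min(2)
    # knob top: saturated bright red, hull (closes over the white line)
    seed=np.array(seed)
    near=np.linalg.norm(Q-seed,axis=2)<0.024
    top=(near&red&(r>200)).astype(np.uint8)
    n,l,st,_=cv2.connectedComponentsWithStats(top); k=1+st[1:,4].argmax()
    cs,_=cv2.findContours((l==k).astype(np.uint8),0,2); hull=cv2.convexHull(cs[0])
    hp=plane(c,hull[:,0,:].astype(float),zt)[:,:2]
    (cx,cy),rad=cv2.minEnclosingCircle(hp.astype(np.float32)*1000); kc=np.array([cx,cy])/1000
    # white line inside the top
    m=(np.linalg.norm(Q-kc,axis=2)<0.0155)
    w=np.clip((np.minimum(g,b)-70)/120.,0,1)*m
    ww=w[w>0]; pts=Q[w>0]; mean=(pts*ww[:,None]).sum(0)/ww.sum(); C=np.cov((pts-mean).T,aweights=ww); e,V=np.linalg.eigh(C); d=V[:,1]; d=d*np.sign(d@(mean-kc))
    # tab
    return dict(kc=kc,krad=rad,line_mean=mean,line_dir=np.degrees(np.arctan2(d[1],d[0])),line_off=np.degrees(np.arctan2(*(mean-kc)[::-1])),red=red,P=P,Q=Q,gray=gray,l=(l==k))
E
python3 - <<'E'
from h import *
c=dict(np.load("w1.npz"))
m=measure(c); print({k:np.round(v,4) for k,v in m.items() if k in("kc","krad","line_mean","line_dir","line_off")})
kc=m["kc"]
# dial outer edge: cast from dial centre guess, bright->dark
for zd in (0.057,):
    P=m["P"]; ctr=kc.copy()
    for it in range(3):
        pts=[]
        for a in np.radians(np.arange(0,360,4)):
            rr=np.arange(.036,.056,.0002); X=np.c_[ctr[0]+rr*np.cos(a),ctr[1]+rr*np.sin(a),np.full(len(rr),zd)]
            uv=np.array([proj(c,x) for x in X]).astype(np.float32)
            val=cv2.remap(c["frame"][...,2].astype(np.float32),uv[:,0],uv[:,1],1).ravel()
            val=cv2.GaussianBlur(val[:,None],(1,11),2).ravel() if 0 else val
            g=val[10:]-val[:-10]; i=g.argmin()
            if g[i]<-60: pts.append(X[i+5,:2])
        pts=np.array(pts)
        A=np.c_[2*pts,np.ones(len(pts))]; 
        for _ in range(5):
            x=np.linalg.lstsq(A,(pts**2).sum(1),rcond=None)[0]; r=np.sqrt(x[2]+x[:2]@x[:2]); res=abs(np.linalg.norm(pts-x[:2],axis=1)-r); k=res<max(.0008,np.median(res)*2.5); pts=pts[k];A=A[k]
        ctr=x[:2]
    print("dial",ctr.round(4),r.round(4),len(pts))
red=m["red"]; rho=np.linalg.norm(P-ctr,axis=2); t=red&(rho>.034)&(rho<.05)&(~m["l"])
a=P[t].mean(0); print("tab",t.sum(),a.round(4),np.linalg.norm(a-ctr).round(4),"ang",np.degrees(np.arctan2(*(a-ctr)[::-1])).round(2))
E
```

```text
{'kc': array([ 0.5381, -0.1166]), 'krad': np.float64(16.3902), 'line_mean': array([ 0.5342, -0.124 ]), 'line_dir': np.float64(-116.2717), 'line_off': np.float64(-117.8594)}
dial [ 0.5379 -0.1167] 0.0458 88
tab 55 [ 0.4986 -0.1303] 0.0415 ang -160.87
```

```bash
python3 - <<'E'
from h import *
rs();go([0.538,-0.1167,0.1045])
E
```

```text
2.7833 p [ 0.5333 -0.1217  0.2395] F [ 0.86  0.78 -0.11] M [0.017 0.037 0.027] op 0.0873 g 0.0 q [-24.6  24.2  93.3  -0.   62.5  52.5] tau6 -0.003
shift [ 0.0058 -0.0038  0.135 ] yaw(x-axis) 12.94 rv [ 1.789e+02  2.030e+01 -1.000e-01]
```

>>> {"method": "play_rows", "body": {
  "motion": [
    [[0.0058,-0.0038,0.03,0,0,0],[0.0058,-0.0038,0.03,0,0,0],[0.0058,-0.0038,0.03,0,0,0],[0.0058,-0.0038,0.03,0,0,0],[0.0058,-0.0038,0.03,0,0,0]]
  ]
}}

```text
time_s: 3.2
position: [0.5391, -0.1164, 0.2106]
tcp_rot: [[0.974, 0.225, 0.001], [0.225, -0.974, -0.001], [0.001, 0.001, -1.0]]
force: [0.1, 1.2, 1.3]
opening: 1.0
grasp_force: 0.0
```

```bash
cat >> h.py <<'E'
def full(c,zt=0.112,zd=0.057,tz=0.060):
    m=measure(c,zt,zd); ctr=m["kc"]
    print({k:np.round(v,4) for k,v in m.items() if k in("kc","krad","line_dir","line_off")})
    pts=[]; rr=np.arange(.036,.056,.0002)
    for a in np.radians(np.arange(0,360,4)):
        X=np.c_[ctr[0]+rr*np.cos(a),ctr[1]+rr*np.sin(a),np.full(len(rr),zd)]
        uv=np.array([proj(c,x) for x in X]).astype(np.float32)
        val=cv2.remap(c["frame"][...,2].astype(np.float32),uv[:,0],uv[:,1],1).ravel()
        g=val[10:]-val[:-10]; i=g.argmin()
        if g[i]<-60: pts.append(X[i+5,:2])
    pts=np.array(pts)
    for _ in range(5):
        x=np.linalg.lstsq(np.c_[2*pts,np.ones(len(pts))],(pts**2).sum(1),rcond=None)[0]; r=np.sqrt(x[2]+x[:2]@x[:2]); res=abs(np.linalg.norm(pts-x[:2],axis=1)-r); pts=pts[res<max(.0008,np.median(res)*2.5)]
    ctr=x[:2]; print("dial",ctr.round(4),r.round(4),len(pts))
    H,W=m["red"].shape; v,u=np.mgrid[:H,:W]; T=plane(c,np.c_[u.ravel(),v.ravel()],tz)[:,:2].reshape(H,W,2)
    rho=np.linalg.norm(T-ctr,axis=2); t=m["red"]&(rho>.034)&(rho<.05)&(np.linalg.norm(m["Q"]-m["kc"],axis=2)>.019)
    a=T[t].mean(0); ta=np.degrees(np.arctan2(*(a-ctr)[::-1])); print("tab",t.sum(),a.round(4),np.linalg.norm(a-ctr).round(4),"ang",ta.round(2),"TURN cw dir/off",(m["line_dir"]-ta).round(2),(m["line_off"]-ta).round(2))
    return m
E
python3 - <<'E'
from h import *
rs(); c=imaging.capture("wrist"); full(c)
go([0.538,-0.1167,0.1045])
E
```

```text
3.2 p [ 0.5391 -0.1164  0.2106] F [0.13 1.25 1.28] M [-0.002  0.053 -0.003] op 0.087 g 0.0 q [-23.8  26.7  94.5  -0.   58.7  53.2] tau6 -0.002
{'kc': array([ 0.535 , -0.1182]), 'krad': np.float64(19.8057), 'line_dir': np.float64(128.5561), 'line_off': np.float64(-142.1102)}
dial [ 0.5381 -0.1165] 0.0458 85
tab 12 [ 0.4955 -0.131 ] 0.0451 ang -161.16 TURN cw dir/off 289.72 19.05
shift [-0.0015 -0.      0.1061] yaw(x-axis) 13.0 rv [1.788e+02 2.040e+01 1.000e-01]
```

>>> {"method": "play_rows", "body": {
  "motion": [
    [[-0.0012,0,0.04,0,0,0],[-0.0012,0,0.075,0,0,0],[-0.0012,0,0.095,0,0,0],[-0.0012,0,0.106,0,0,0],[-0.0012,0,0.106,0,0,0],[-0.0012,0,0.106,0,0,0]]
  ]
}}

```text
time_s: 3.75
position: [0.5384, -0.1161, 0.1041]
tcp_rot: [[0.974, 0.226, 0.001], [0.226, -0.974, -0.0], [0.001, 0.001, -1.0]]
force: [1.2, -0.1, 0.3]
opening: 1.001
grasp_force: 0.0
```

>>> {"method": "play_rows", "body": {
  "motion": [
    [[0,0,0,0,0,0],[0,0,0,0,0,0],[0,0,0,0,0,0],[0,0,0,0,0,0],[0,0,0,0,0,0],[0,0,0,0,0,0],[0,0,0,0,0,0],[0,0,0,0,0,0]]
  ],
  "fingers": 0.02
}}

```text
time_s: 4.42
position: [0.5377, -0.1158, 0.1036]
tcp_rot: [[0.974, 0.226, -0.0], [0.226, -0.974, -0.0], [-0.0, -0.0, -1.0]]
force: [0.2, -0.3, 0.6]
opening: 0.478
grasp_force: 0.0
```

```bash
python3 - <<'E'
from h import *
rs();go([0.538,-0.1167,0.1045])
E
```

```text
4.4167 p [ 0.5377 -0.1158  0.1036] F [ 0.23 -0.31  0.62] M [-0.074 -0.013  0.036] op 0.0416 g 0.0 q [-23.8  35.9  99.5  -0.   44.7  53.2] tau6 0.0
shift [ 0.      0.001  -0.0009] yaw(x-axis) 13.05 rv [178.8  20.5  -0. ]
```

>>> {"method": "play_rows", "body": {
  "motion": [
    [[0,0.001,-0.0007,0,0,0],[0,0.001,-0.0007,0,0,0],[0,0.001,-0.0007,0,0,0],[0,0.001,-0.0007,0,0,0],[0,0.001,-0.0007,0,0,0]]
  ]
}}

```text
time_s: 4.83
position: [0.5379, -0.1171, 0.1041]
tcp_rot: [[0.974, 0.226, -0.0], [0.226, -0.974, -0.001], [-0.0, 0.0, -1.0]]
force: [-0.2, -2.6, -1.9]
opening: 0.38
grasp_force: 30.0
```

```bash
python3 - <<'E'
from h import *
rs()
E
```

```text
4.8333 p [ 0.5379 -0.1171  0.1041] F [-0.22 -2.57 -1.89] M [-0.449  0.144  0.003] op 0.0331 g 30.0 q [-23.9  35.8  99.4  -0.   44.8  53.1] tau6 -0.022
```

The manual's scale: turns go in shares of 360 degrees. Converting my numbers, 43.5 degrees / 360 = 0.1208.

>>> {"method": "play_rows", "body": {
  "motion": [
    [[0,0,0,0,0,0.0167],[0,0,0,0,0,0.0333],[0,0,0,0,0,0.05],[0,0,0,0,0,0.0694],[0,0,0,0,0,0.0889],[0,0,0,0,0,0.1056],[0,0,0,0,0,0.1208],[0,0,0,0,0,0.1208]]
  ]
}}

```text
time_s: 5.5
position: [0.5379, -0.1173, 0.1042]
tcp_rot: [[0.861, -0.508, -0.0], [-0.508, -0.861, -0.001], [0.0, 0.001, -1.0]]
force: [-2.1, -4.3, -1.9]
opening: 0.382
grasp_force: 30.0
```

>>> {"method": "play_rows", "body": {
  "motion": [
    [[0,0,0,0,0,0],[0,0,0,0,0,0]]
  ]
}}

```text
time_s: 5.67
position: [0.5379, -0.1172, 0.1042]
tcp_rot: [[0.863, -0.505, -0.0], [-0.505, -0.863, -0.001], [0.0, 0.001, -1.0]]
force: [-0.5, -5.7, -1.9]
opening: 0.381
grasp_force: 30.0
```

```bash
python3 - <<'E'
from h import *
rs();go([0.538,-0.1167,0.1045])
c=imaging.capture("wrist"); np.savez("w2.npz",**c)
im=c["frame"]; cv2.imwrite("pics/w2.png",cv2.resize(im[120:384,100:420],None,fx=2.2,fy=2.2,interpolation=cv2.INTER_CUBIC)[:,:,::-1])
E
```

```text
5.6667 p [ 0.5379 -0.1172  0.1042] F [-0.47 -5.7  -1.93] M [-0.695  0.183 -0.077] op 0.0332 g 30.0 q [-23.9  35.8  99.4  -0.1  44.8  96.5] tau6 -0.057
shift [-0.0002 -0.0005 -0.0003] yaw(x-axis) -30.33 rv [173.7 -47.1   0. ]
```

View pics/w2.png

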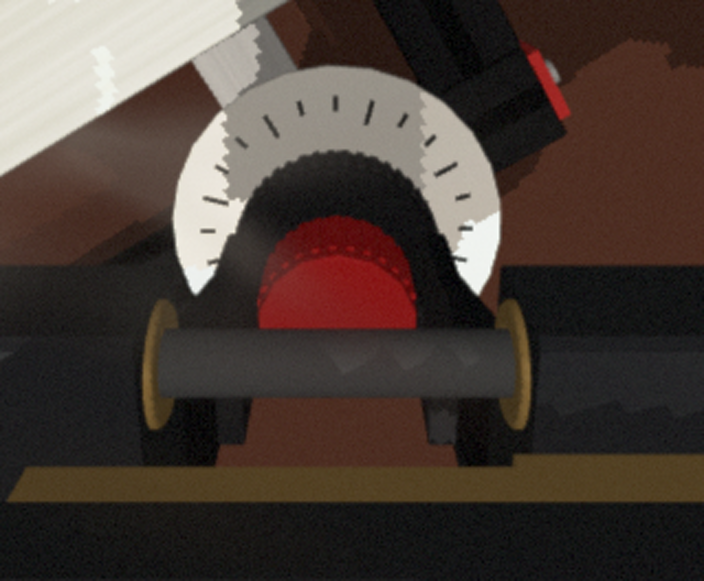

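In the tool's units: -28 degrees / 360 = -0.0778.

>>> {"method": "play_rows", "body": {
  "motion": [
    [[0,0,0,0,0,0],[0,0,0,0,0,0],[0,0,0,0,0,0],[0,0,-0.03,0,0,0],[0,0,-0.07,0,0,-0.0194],[0,0,-0.11,0,0,-0.0389],[0,0,-0.135,0,0,-0.0583],[0,0,-0.135,0,0,-0.0778]]
  ],
  "fingers": 0.087
}}

```text
time_s: 6.38
position: [0.5416, -0.1174, 0.2457]
tcp_rot: [[0.999, -0.035, 0.012], [-0.035, -0.999, -0.004], [0.013, 0.004, -1.0]]
force: [1.0, 0.7, 0.2]
opening: 0.903
grasp_force: 0.0
```

In the tool's units: -56 degrees / 360 = -0.1556.

>>> {"method": "play_rows", "body": {
  "motion": [
    [[0,0,0,0,0,-0.0194],[0,0,0,0,0,-0.0389],[0,0,0,0,0,-0.0583],[0,0,0,0,0,-0.0778],[0,0,0,0,0,-0.0972],[0,0,0,0,0,-0.1167],[0,0,0,0,0,-0.1361],[0,0,0,0,0,-0.1556]]
  ]
}}

```text
time_s: 7.05
position: [0.5379, -0.1159, 0.2394]
tcp_rot: [[0.588, 0.809, 0.0], [0.809, -0.588, 0.001], [0.001, -0.001, -1.0]]
force: [0.1, 0.2, 0.3]
opening: 0.999
grasp_force: 0.0
```

In the tool's units: -56 degrees / 360 = -0.1556.

>>> {"method": "play_rows", "body": {
  "motion": [
    [[0,0,0,0,0,-0.0194],[0,0,0,0,0,-0.0389],[0,0,0,0,0,-0.0583],[0,0,0,0,0,-0.0778],[0,0,0,0,0,-0.0972],[0,0,0,0,0,-0.1167],[0,0,0,0,0,-0.1361],[0,0,0,0,0,-0.1556]]
  ]
}}

```text
time_s: 7.72
position: [0.5379, -0.1159, 0.2393]
tcp_rot: [[-0.341, 0.94, 0.0], [0.94, 0.341, 0.001], [0.001, 0.0, -1.0]]
force: [-0.1, -0.2, 0.3]
opening: 0.998
grasp_force: 0.0
```

>>> {"method": "play_rows", "body": {
  "motion": [
    [[0,0,0,0,0,0],[0,0,0,0,0,0],[0,0,0,0,0,0]]
  ]
}}

```text
time_s: 7.97
position: [0.538, -0.1163, 0.2393]
tcp_rot: [[-0.333, 0.943, 0.0], [0.943, 0.333, 0.0], [0.0, 0.0, -1.0]]
force: [0.5, -0.2, 0.0]
opening: 1.001
grasp_force: 0.0
```

```bash
python3 - <<'E'
from h import *
rs();go([0.538,-0.1167,0.1045])
c=imaging.capture("wrist"); np.savez("w3.npz",**c)
full(c)
im=c["frame"]; cv2.imwrite("pics/w3.png",cv2.resize(im[80:300,120:400],None,fx=2.7,fy=2.7,interpolation=cv2.INTER_CUBIC)[:,:,::-1])
E
```

```text
7.9667 p [ 0.538  -0.1163  0.2393] F [ 0.53 -0.25  0.03] M [-0.039 -0.124 -0.002] op 0.0871 g 0.0 q [-23.8  24.5  92.9   0.   62.6 -43.3] tau6 0.003
shift [-4.000e-04 -1.000e-04  1.348e-01] yaw(x-axis) 109.43 rv [-104.  -146.9   -0. ]
{'kc': array([ 0.5375, -0.1159]), 'krad': np.float64(17.0253), 'line_dir': np.float64(-159.2424), 'line_off': np.float64(-153.2165)}
dial [ 0.5379 -0.1163] 0.0459 83
tab 56 [ 0.4991 -0.1296] 0.041 ang -161.01 TURN cw dir/off 1.76 7.79
```

View pics/w3.png

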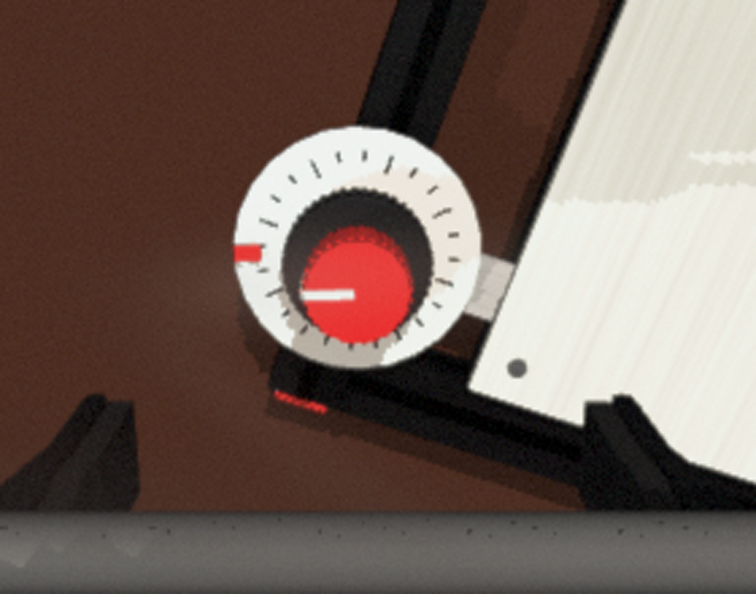

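>>> {"method": "play_rows", "body": {
  "motion": [
    [[-0.0003,0,0.04,0,0,0],[-0.0003,0,0.08,0,0,0],[-0.0003,0,0.115,0,0,0],[-0.0003,0,0.14,0,0,0],[-0.0003,0,0.154,0,0,0],[-0.0003,0,0.154,0,0,0],[-0.0003,0,0.154,0,0,0],[-0.0003,0,0.154,0,0,0]]
  ]
}}

```text
time_s: 8.68
position: [0.539, -0.1174, 0.0862]
tcp_rot: [[-0.334, 0.943, 0.002], [0.943, 0.334, -0.001], [-0.001, 0.002, -1.0]]
force: [0.1, -0.3, 0.4]
opening: 1.001
grasp_force: 0.0
```

```bash
python3 - <<'E'
from h import *
rs();go([0.538,-0.1166,0.084])
E
```

```text
8.6833 p [ 0.539  -0.1174  0.0862] F [ 0.05 -0.34  0.35] M [-0.068 -0.099  0.016] op 0.0871 g 0.0 q [-23.9  37.6  99.8   0.   42.5 -43.4] tau6 0.004
shift [ 0.001  -0.0007  0.0022] yaw(x-axis) 109.52 rv [103.8 146.9   0. ]
```

>>> {"method": "play_rows", "body": {
  "motion": [
    [[0.0005,-0.0004,0.001,0,0,0],[0.0005,-0.0004,0.001,0,0,0],[0.0005,-0.0004,0.001,0,0,0],[0.0005,-0.0004,0.001,0,0,0],[0.0005,-0.0004,0.001,0,0,0],[0.0005,-0.0004,0.001,0,0,0],[0.0005,-0.0004,0.001,0,0,0],[0.0005,-0.0004,0.001,0,0,0]]
  ],
  "fingers": 0.04
}}

```text
time_s: 9.35
position: [0.5376, -0.1167, 0.0844]
tcp_rot: [[-0.335, 0.942, 0.0], [0.942, 0.335, -0.0], [-0.0, 0.0, -1.0]]
force: [-0.8, -0.4, 1.6]
opening: 0.585
grasp_force: 30.0
```

```bash
python3 - <<'E'
from h import *
rs();go([0.538,-0.1166,0.084])
E
```

```text
9.35 p [ 0.5376 -0.1167  0.0844] F [-0.84 -0.36  1.59] M [ 0.015 -0.082 -0.01 ] op 0.0509 g 30.0 q [-23.9  37.7 100.   -0.   42.3 -43.4] tau6 -0.002
shift [-0.      0.0004  0.0004] yaw(x-axis) 109.55 rv [103.8 147.    0. ]
```

In the tool's units: 25 degrees / 360 = 0.0694.

>>> {"method": "play_rows", "body": {
  "motion": [
    [[0,0,0,0,0,0.0111],[0,0,0,0,0,0.0222],[0,0,0,0,0,0.0333],[0,0,0,0,0,0.0444],[0,0,0,0,0,0.0556],[0,0,0,0,0,0.0694],[0,0,0,0,0,0.0694]]
  ]
}}

```text
time_s: 9.93
position: [0.5378, -0.1167, 0.0844]
tcp_rot: [[0.097, 0.995, 0.001], [0.995, -0.097, -0.0], [-0.0, 0.001, -1.0]]
force: [-0.5, 1.6, 2.1]
opening: 0.589
grasp_force: 30.0
```

```bash
python3 - <<'E'
from h import *
rs();go([0.538,-0.1166,0.084])
E
```

```text
9.9333 p [ 0.5378 -0.1167  0.0844] F [-0.47  1.58  2.12] M [-0.03  -0.132 -0.034] op 0.0513 g 30.0 q [-23.9  37.7 100.    0.   42.3 -18.4] tau6 0.455
shift [0.0001 0.0002 0.0004] yaw(x-axis) 84.45 rv [133.3 121.    0. ]
```

In the tool's units: 9 degrees / 360 = 0.025.

>>> {"method": "play_rows", "body": {
  "motion": [
    [[0,0,0,0,0,0.0056],[0,0,0,0,0,0.0111],[0,0,0,0,0,0.0167],[0,0,0,0,0,0.0222],[0,0,0,0,0,0.025],[0,0,0,0,0,0.025]]
  ]
}}

```text
time_s: 10.43
position: [0.5379, -0.1167, 0.0844]
tcp_rot: [[0.248, 0.969, 0.001], [0.969, -0.248, -0.0], [0.0, 0.001, -1.0]]
force: [-0.0, 0.2, 3.0]
opening: 0.587
grasp_force: 30.0
```

```bash
python3 - <<'E'
from h import *
rs()
E
```

```text
10.4333 p [ 0.5379 -0.1167  0.0844] F [-0.02  0.22  2.96] M [ 0.017 -0.137 -0.024] op 0.051 g 30.0 q [-23.9  37.7 100.    0.   42.3  -9.5] tau6 0.065
```

In the tool's units: 9 degrees / 360 = 0.025.

>>> {"method": "play_rows", "body": {
  "motion": [
    [[0,0,0,0,0,0.0056],[0,0,0,0,0,0.0111],[0,0,0,0,0,0.0167],[0,0,0,0,0,0.0222],[0,0,0,0,0,0.025],[0,0,0,0,0,0.025]]
  ]
}}

```text
time_s: 10.93
position: [0.5379, -0.1168, 0.0844]
tcp_rot: [[0.397, 0.918, 0.001], [0.918, -0.397, -0.0], [0.0, 0.001, -1.0]]
force: [-0.7, -0.1, 2.6]
opening: 0.589
grasp_force: 30.0
```

```bash
python3 - <<'E'
from h import *
rs()
E
```

```text
10.9333 p [ 0.5379 -0.1168  0.0844] F [-0.73 -0.09  2.56] M [ 0.015 -0.187 -0.031] op 0.0512 g 30.0 q [-23.9  37.7 100.    0.   42.3  -0.5] tau6 0.068
```

In the tool's units: 9 degrees / 360 = 0.025.

>>> {"method": "play_rows", "body": {
  "motion": [
    [[0,0,0,0,0,0.0056],[0,0,0,0,0,0.0111],[0,0,0,0,0,0.0167],[0,0,0,0,0,0.0222],[0,0,0,0,0,0.025],[0,0,0,0,0,0.025]]
  ]
}}

```text
time_s: 11.43
position: [0.538, -0.1168, 0.0844]
tcp_rot: [[0.536, 0.844, 0.001], [0.844, -0.536, -0.0], [0.0, 0.001, -1.0]]
force: [1.0, -0.1, 2.6]
opening: 0.588
grasp_force: 30.0
```

```bash
python3 - <<'E'
from h import *
rs()
E
```

```text
11.4333 p [ 0.538  -0.1168  0.0844] F [ 0.99 -0.14  2.63] M [ 0.051 -0.328 -0.041] op 0.0511 g 30.0 q [-23.9  37.7 100.    0.   42.2   8.5] tau6 0.069
```

In the tool's units: 9 degrees / 360 = 0.025.

>>> {"method": "play_rows", "body": {
  "motion": [
    [[0,0,0,0,0,0.0056],[0,0,0,0,0,0.0111],[0,0,0,0,0,0.0167],[0,0,0,0,0,0.0222],[0,0,0,0,0,0.025],[0,0,0,0,0,0.025]]
  ]
}}

```text
time_s: 11.93
position: [0.538, -0.1169, 0.0844]
tcp_rot: [[0.662, 0.75, 0.001], [0.75, -0.662, -0.0], [0.0, 0.001, -1.0]]
force: [1.7, -0.1, 3.7]
opening: 0.588
grasp_force: 30.0
```

```bash
python3 - <<'E'
from h import *
rs()
E
```

```text
11.9333 p [ 0.538  -0.1169  0.0844] F [ 1.67 -0.08  3.74] M [-0.016 -0.317  0.016] op 0.0512 g 30.0 q [-23.9  37.7 100.    0.   42.2  17.5] tau6 0.07
```

In the tool's units: 9 degrees / 360 = 0.025.

>>> {"method": "play_rows", "body": {
  "motion": [
    [[0,0,0,0,0,0.0056],[0,0,0,0,0,0.0111],[0,0,0,0,0,0.0167],[0,0,0,0,0,0.0222],[0,0,0,0,0,0.025],[0,0,0,0,0,0.025]]
  ]
}}

```text
time_s: 12.43
position: [0.5381, -0.1169, 0.0844]
tcp_rot: [[0.771, 0.637, 0.001], [0.637, -0.771, -0.0], [0.001, 0.001, -1.0]]
force: [1.9, -0.4, 2.9]
opening: 0.59
grasp_force: 30.0
```

```bash
python3 - <<'E'
from h import *
rs()
E
```

```text
12.4333 p [ 0.5381 -0.1169  0.0844] F [ 1.86 -0.41  2.87] M [-0.064 -0.419  0.007] op 0.0513 g 30.0 q [-23.9  37.7 100.    0.   42.2  26.5] tau6 0.07
```

In the tool's units: 9 degrees / 360 = 0.025.

>>> {"method": "play_rows", "body": {
  "motion": [
    [[0,0,0,0,0,0.0056],[0,0,0,0,0,0.0111],[0,0,0,0,0,0.0167],[0,0,0,0,0,0.0222],[0,0,0,0,0,0.025],[0,0,0,0,0,0.025]]
  ]
}}

```text
time_s: 12.93
position: [0.5381, -0.117, 0.0845]
tcp_rot: [[0.861, 0.509, 0.001], [0.509, -0.861, -0.001], [0.001, 0.001, -1.0]]
force: [2.9, -0.8, 3.1]
opening: 0.588
grasp_force: 30.0
```

```bash
python3 - <<'E'
from h import *
rs()
E
```

```text
12.9333 p [ 0.5381 -0.117   0.0845] F [ 2.89 -0.82  3.13] M [-0.107 -0.46  -0.025] op 0.0511 g 30.0 q [-23.9  37.7 100.    0.   42.2  35.5] tau6 0.07
```

In the tool's units: 9 degrees / 360 = 0.025.

>>> {"method": "play_rows", "body": {
  "motion": [
    [[0,0,0,0,0,0.0056],[0,0,0,0,0,0.0111],[0,0,0,0,0,0.0167],[0,0,0,0,0,0.0222],[0,0,0,0,0,0.025],[0,0,0,0,0,0.025]]
  ]
}}

```text
time_s: 13.43
position: [0.5381, -0.1171, 0.0844]
tcp_rot: [[0.93, 0.369, 0.001], [0.369, -0.93, -0.001], [0.001, 0.001, -1.0]]
force: [2.0, -0.8, 2.8]
opening: 0.591
grasp_force: 30.0
```

```bash
python3 - <<'E'
from h import *
rs()
E
```

```text
13.4333 p [ 0.5381 -0.1171  0.0844] F [ 1.96 -0.77  2.76] M [-0.147 -0.515  0.152] op 0.0515 g 30.0 q [-23.9  37.7 100.   -0.   42.2  44.5] tau6 0.255
```

In the tool's units: 3 degrees / 360 = 0.0083.

>>> {"method": "play_rows", "body": {
  "motion": [
    [[0,0,0,0,0,0.0028],[0,0,0,0,0,0.0056],[0,0,0,0,0,0.0083]]
  ]
}}

```text
time_s: 13.68
position: [0.5381, -0.1171, 0.0844]
tcp_rot: [[0.948, 0.318, 0.001], [0.318, -0.948, -0.001], [0.001, 0.001, -1.0]]
force: [3.2, -1.1, 3.3]
opening: 0.587
grasp_force: 30.0
```

```bash
python3 - <<'E'
from h import *
rs()
E
```

```text
13.6833 p [ 0.5381 -0.1171  0.0844] F [ 3.21 -1.06  3.29] M [-0.266 -0.644  0.416] op 0.051 g 30.0 q [-23.9  37.7 100.   -0.   42.2  47.6] tau6 0.24
```

In the tool's units: 3 degrees / 360 = 0.0083.

>>> {"method": "play_rows", "body": {
  "motion": [
    [[0,0,0,0,0,0.0028],[0,0,0,0,0,0.0056],[0,0,0,0,0,0.0083]]
  ]
}}

```text
time_s: 13.93
position: [0.5381, -0.1171, 0.0844]
tcp_rot: [[0.964, 0.267, 0.001], [0.267, -0.964, -0.001], [0.001, 0.001, -1.0]]
force: [4.1, -1.9, 4.0]
opening: 0.59
grasp_force: 30.0
```

```bash
python3 - <<'E'
from h import *
rs()
E
```

```text
13.9333 p [ 0.5381 -0.1171  0.0844] F [ 4.06 -1.89  3.97] M [-0.471 -0.72   0.558] op 0.0513 g 30.0 q [-23.9  37.7 100.   -0.   42.2  50.6] tau6 0.364
```

In the tool's units: 3 degrees / 360 = 0.0083.

>>> {"method": "play_rows", "body": {
  "motion": [
    [[0,0,0,0,0,0.0028],[0,0,0,0,0,0.0056],[0,0,0,0,0,0.0083]]
  ]
}}

```text
time_s: 14.18
position: [0.5381, -0.1171, 0.0844]
tcp_rot: [[0.976, 0.216, 0.001], [0.216, -0.976, -0.001], [0.001, 0.001, -1.0]]
force: [4.6, -2.9, 3.8]
opening: 0.589
grasp_force: 30.0
```

```bash
python3 - <<'E'
from h import *
rs()
E
```

```text
14.1833 p [ 0.5381 -0.1171  0.0844] F [ 4.62 -2.88  3.8 ] M [-0.538 -0.738  0.594] op 0.0512 g 30.0 q [-23.9  37.7 100.   -0.   42.2  53.6] tau6 0.48
```

In the tool's units: 2 degrees / 360 = 0.0056.

>>> {"method": "play_rows", "body": {
  "motion": [
    [[0,0,0,0,0,0.0056]]
  ]
}}

```text
time_s: 14.27
position: [0.5381, -0.1171, 0.0844]
tcp_rot: [[0.983, 0.182, 0.001], [0.182, -0.983, -0.001], [0.001, 0.001, -1.0]]
force: [3.7, -1.6, 2.9]
opening: 0.59
grasp_force: 30.0
```

```bash
python3 - <<'E'
from h import *
rs(); go([0,0,0])
E
```

```text
14.2667 p [ 0.5381 -0.1171  0.0844] F [ 3.66 -1.62  2.95] M [-0.53  -0.808  0.679] op 0.0513 g 30.0 q [-23.9  37.7 100.   -0.   42.2  55.6] tau6 0.341
shift [-0.5078 -0.2133  0.0837] yaw(x-axis) 10.5 rv [1.792e+02 1.650e+01 1.000e-01]
```

In the tool's units: 2 degrees / 360 = 0.0056.

>>> {"method": "play_rows", "body": {
  "motion": [
    [[0,0,0,0,0,0.0056]]
  ]
}}

```text
time_s: 14.35
position: [0.5381, -0.1171, 0.0844]
tcp_rot: [[0.989, 0.148, 0.001], [0.148, -0.989, -0.001], [0.001, 0.001, -1.0]]
force: [4.1, -3.2, 3.7]
opening: 0.59
grasp_force: 30.0
```

```bash
python3 - <<'E'
from h import *
rs(); imaging.capture("wrist"); rs(); imaging.capture("wrist"); rs()
E
```

```text
14.35 p [ 0.5381 -0.1171  0.0844] F [ 4.13 -3.17  3.69] M [-0.511 -0.801  0.78 ] op 0.0513 g 30.0 q [-23.9  37.7 100.   -0.   42.2  57.7] tau6 0.504
14.4 p [ 0.5381 -0.1171  0.0844] F [ 4.86 -2.56  3.45] M [-0.496 -0.723  0.684] op 0.0512 g 30.0 q [-23.9  37.7 100.   -0.   42.2  57.7] tau6 0.787
14.45 p [ 0.5381 -0.1171  0.0844] F [ 3.53 -2.5   3.9 ] M [-0.616 -0.77   0.621] op 0.0511 g 30.0 q [-23.9  37.7 100.   -0.   42.2  57.6] tau6 0.722
```

>>> {"method": "play_rows", "body": {
  "motion": [
    [[0,0,0,0,0,0],[0,0,0,0,0,0],[0,0,0,0,0,0],[0,0,0,0,0,0],[0,0,-0.03,0,0,0],[0,0,-0.07,0,0,0],[0,0,-0.11,0,0,0],[0,0,-0.15,0,0,0]]
  ],
  "fingers": 0.087
}}

```text
time_s: 15.12
position: [0.5356, -0.1156, 0.2347]
tcp_rot: [[0.989, 0.148, -0.005], [0.148, -0.989, 0.003], [-0.004, -0.003, -1.0]]
force: [1.1, -0.1, -0.9]
opening: 0.982
grasp_force: 0.0
```

In the tool's units: -56 degrees / 360 = -0.1556.

>>> {"method": "play_rows", "body": {
  "motion": [
    [[0,0,-0.03,0,0,-0.0194],[0,0,-0.03,0,0,-0.0389],[0,0,-0.03,0,0,-0.0583],[0,0,-0.03,0,0,-0.0778],[0,0,-0.03,0,0,-0.0972],[0,0,-0.03,0,0,-0.1167],[0,0,-0.03,0,0,-0.1361],[0,0,-0.03,0,0,-0.1556]]
  ]
}}

```text
time_s: 15.78
position: [0.536, -0.1158, 0.2633]
tcp_rot: [[0.425, 0.905, -0.004], [0.905, -0.425, 0.002], [0.0, -0.004, -1.0]]
force: [-0.5, 0.5, 0.1]
opening: 1.0
grasp_force: 0.0
```

In the tool's units: -44 degrees / 360 = -0.1222.

>>> {"method": "play_rows", "body": {
  "motion": [
    [[0,0,0.02,0,0,-0.0194],[0,0,0.02,0,0,-0.0389],[0,0,0.02,0,0,-0.0583],[0,0,0.02,0,0,-0.0778],[0,0,0.02,0,0,-0.0972],[0,0,0.02,0,0,-0.1167],[0,0,0.02,0,0,-0.1222],[0,0,0.02,0,0,-0.1222]]
  ]
}}

```text
time_s: 16.45
position: [0.5361, -0.1158, 0.2433]
tcp_rot: [[-0.318, 0.948, -0.003], [0.948, 0.318, 0.002], [0.003, -0.003, -1.0]]
force: [0.5, 0.2, -0.8]
opening: 0.999
grasp_force: 0.0
```

```bash
python3 - <<'E'
from h import *
rs()
c=imaging.capture("wrist"); np.savez("w4.npz",**c)
full(c)
im=c["frame"]; cv2.imwrite("pics/w4.png",cv2.resize(im[80:300,120:400],None,fx=2.7,fy=2.7,interpolation=cv2.INTER_CUBIC)[:,:,::-1])
E
```

```text
16.45 p [ 0.5361 -0.1158  0.2433] F [ 0.49  0.18 -0.84] M [-0.031 -0.161 -0.013] op 0.0869 g 0.0 q [-23.9  24.1  92.7   0.   63.3 -42.4] tau6 -0.256
{'kc': array([ 0.5376, -0.1157]), 'krad': np.float64(17.022), 'line_dir': np.float64(-160.1497), 'line_off': np.float64(-152.8761)}
dial [ 0.5379 -0.1163] 0.0459 84
tab 56 [ 0.4993 -0.1294] 0.0407 ang -161.29 TURN cw dir/off 1.14 8.41
```

View pics/w4.png

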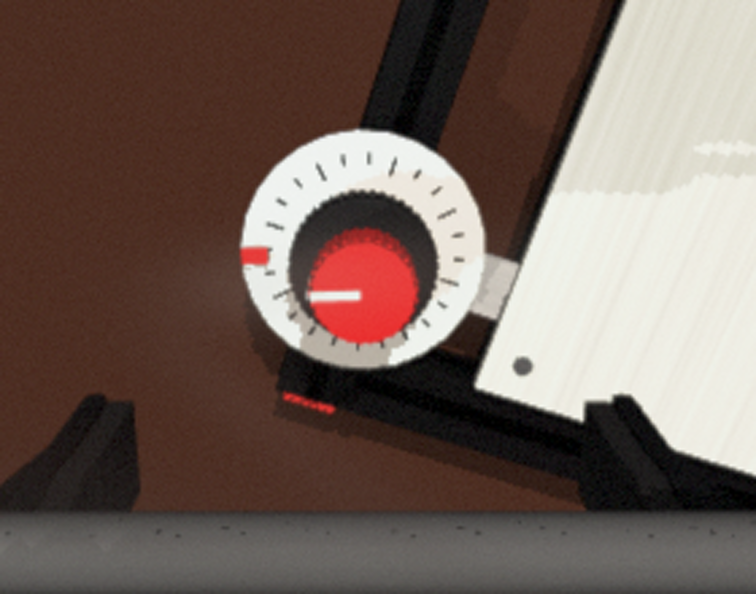

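```bash
python3 - <<'E'
from h import *
print(bot.hand_in())
E
```

```text
the job is handed in; nothing more can be done
None
```

I handed the job in: the red knob's white line is about 1–2° from the index tab, and the lock ring is tightened to about 0.8 N m by feel. The gripper is clear of everything, but I got no pass or fail result back.

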